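# Start the calibration of a laboratory balance with its recessed button

### The job

The balance is due for calibration, which only works with a bare pan: lift the small weighing cup off the pan and set it down upright on the free floor of the dissecting tray, let go of it, and then take the steel probe with the plain round handle out of the instrument rack. Reach the probe's thin end down through the small hole in the top of the balance and press the recessed calibration button gently but fully down, keeping everything off the pan. Finish while still holding the button down with the gripped probe, with the other things left where they were.

Things in the scene. Friction and masses are not known exactly. Their poses are not given: they have to be found in the camera images.
- balance: fixed laboratory top-pan balance, white housing 240 (x) x 190 (y) mm, the flat deck of the housing 60 mm above the bench; its origin is the centre of its underside on the bench, z up, x pointing from its sloping display side to its rear; the display side roughly faces the robot
- pan: fixed round steel weighing pan of the balance, 120 mm across and 4 mm thick; its origin is the centre of its underside, 68 mm above the bench, so the weighing surface is at 72 mm; pan centre 45 mm behind the balance's origin along the balance's x
- cal_hole (a point): centre of the mouth of the small round hole in the deck of the balance, at deck height, 60 mm above the bench, at the deck corner on the robot's right behind the keys (balance frame x -28, y -72 mm). Vertical bore 10 mm wide; its mouth is a conical countersink 18 mm wide and 4 mm deep. The round spot at the deck's other front corner is a spirit level, not a hole
- cal_button (a joint): travel in m of the recessed calibration button in the hole: 0 up, 0.006 fully down; it springs back. Dark button 9 mm wide, its face 14 mm below the hole's mouth when up, 20 mm when fully down; 1 N starts it moving and 3 N takes it to its firm stop
- cup_mid (a point): centre, half-way up, of the small white plastic weighing cup that starts on the pan: 48 mm high, 42 mm across the rim, slightly narrower at the foot, wall 2.5 mm, open at the top, about 25 g; z along its axis
- tray: fixed blue dissecting tray, open on top, outside 300 (x) x 200 (y) x 45 mm, walls and floor 4 mm; its origin is the centre of its underside; it lies beside the balance, on the side opposite the rack (left or right). Its +x half holds a white board 6 mm thick, a glass dish and forceps; its -x half is empty
- tray_clear (a point): point on the tray's floor in the middle of its empty half (60 mm from the tray's centre towards its -x end, 4 mm above the bench): free floor for the cup, at least 85 mm to the near end wall and 95 mm to the side walls
- rack: fixed grey instrument rack, 176 (x) x 80 (y) mm, top deck 76 mm above the bench, origin at the centre of its underside; four holes of 6.5 mm in a row along its x, 42 mm apart, each with one upright instrument hanging in it by its shoulder, tops at most 160 mm above the bench: the probe and three others (flat scalpel handle, thin micro-spatula with a flat paddle, dropper with a fat rubber bulb) in any order
- probe_grip (a point): middle of the probe's handle. The steel probe is a straight round rod: a plain knurled cylinder handle 10 mm across and 80 mm long, from 40 mm above this point to 40 mm below it, then a thin straight shaft 4 mm across and 62 mm long with a round end. It stands upright in a rack hole, handle up, resting on its shoulder; z along the probe, pointing up towards the handle's end. 35 g
- probe_tip (a point): end of the probe's thin shaft, 102 mm below the middle of the handle
- dish: glass dish 90 mm across in the tray, to be left where it is
- forceps: steel forceps 110 mm long lying in the tray, to be left where they are
- microspatula: thin micro-spatula in the rack, to be left in its hole; origin at its shoulder
- scalpel: flat scalpel handle in the rack, to be left in its hole; origin at its shoulder
- dropper: dropper with rubber bulb in the rack, to be left in its hole; origin at its shoulder
- weight: brass calibration weight, 30 mm across and 47 mm high, standing on the bench just before the rack's -x end, to be left
- beaker: glass beaker 66 mm across and 85 mm high, on the bench just beyond the rack's +x end, to be left
- reagent: amber bottle 56 mm across and 130 mm high, on the bench behind the balance, to be left
There are look-alikes about, which are no part of the job. Of the things that look like the part that bears cup_mid, the middle-sized one is meant.

How it is judged:
On the way, in this order (a step that is already met when the one before it is completed fails the run):
1. the cup stands upright, at rest and released in the tray, and the probe is still in its rack (x of cup_mid in the frame of tray between -0.135 and 0.135 m and y of cup_mid in the frame of tray between -0.085 and 0.085 m and height (world z) of cup_mid below 0.04 m and angle between cup_mid's own z axis and vertical below 0.15 rad and linear speed of cup below 0.02 m/s and contact force between cup and the fingers below 0.01 N and distance of probe_grip from where it was at the start of the episode below 0.02 m), for 0.2 s.
2. the gripped probe is drawn right out of the rack (height (world z) of probe_tip above 0.07 m and distance of probe_tip from where it was at the start of the episode above 0.055 m and contact force between probe and the fingers above 1 N), for 0.1 s.
At the end, for the whole second after the job is handed in: the gripped probe reaches into the hole and holds the calibration button at least 4.5 of its 6 mm down with at least 1.5 N; nothing touches the pan; the cup stands upright (within 0.15 rad) and released on the floor or board of the tray (value of joint cal_button above 0.0045 m and horizontal distance between probe_tip and cal_hole below 0.006 m and z of probe_tip in the frame of cal_hole below -0.017 m and contact force between probe and balance above 1.5 N and contact force between probe and the fingers above 1 N and contact force between pan and anything else below 0.05 N and x of cup_mid in the frame of tray between -0.135 and 0.135 m and y of cup_mid in the frame of tray between -0.085 and 0.085 m and height (world z) of cup_mid below 0.04 m and angle between cup_mid's own z axis and vertical below 0.15 rad and contact force between cup and the fingers below 0.01 N); the arm keeps its last pose, push and grip.
It fails at once if the probe is pushed against the balance with more than 30 N (contact force between probe and balance above 30 N).
It fails at once if the cup is dropped into the tray from more than about 30 mm (x of cup_mid in the frame of tray between -0.15 and 0.15 m and y of cup_mid in the frame of tray between -0.1 and 0.1 m and height (world z) of cup_mid above 0.06 m and contact force between cup and anything else below 0.001 N).
It fails at once if another instrument is pulled out of the rack or knocked askew (distance of any of microspatula, scalpel, dropper from where it was at the start of the episode above 0.03 m).
It fails at once if the dish, the forceps, the weight, the beaker or the bottle is pushed away or knocked over (distance of any of dish, forceps, weight, beaker, reagent from where it was at the start of the episode above 0.03 m or angle between any of reagent, beaker, weight's own z axis and vertical above 0.5 rad).
It also fails if it takes over 64 s, if anything falls off the work surface, if the arm or the gripper's body presses on something with over 40 N, if the wrist force passes 120 N, or if a joint passes its speed limit or range.

### The arm

A 6-joint arm with a two-finger parallel gripper is mounted at the origin on the work surface. World frame = base frame: x ahead of the robot, y to its left, z up, the work surface at z = 0. Lengths are in m, angles in rad, forces in N, time in s.
With the tool pointing down it reaches from about 0.35 to 0.95 m from the base axis. Payload 17.4 kg.
Tool frame: the origin (TCP) lies midway between the tips of the shut fingers; the grasp point (between the pads) lies 19 mm behind it (arm.grasp_offset is the distance from the TCP to the grasp point, in m); x points along the fingers, z is the direction in which the jaws open and shut, and the axes are right-handed (so a half turn about x gives the same grasp; the last joint's range is limited). The gripper opens to 93 mm and grips with 3 to 60 N. Pads are 15 mm wide; open, the fingers measure 128 mm over their backs; the gripper's body (75 mm by 188 mm) begins 65 mm behind the grasp point.
Start: joints at [-1.299, 0.116, 1.442, -0, 1.584, -0.038], TCP at [0.206, -0.643, 0.219] pointing down, gripper open.
Joint ranges: [-2.83, 2.83], [-0.83, 2.19], [0.07, 2.5], [-1.14, 4.28], [0.01, 3], [-2.97, 2.97]. Speed limits (rad/s): [1.89, 1.89, 2.22, 3.14, 3.14, 3.14].

### API

Orientations are given as a unit quaternion [w, x, y, z].
In Python, from rig import arm gives the robot as it stands.
- The arm moves only by the tool arm_command, never from a script. Its argument "moves" is text: rows parted by semicolons, each of 4 numbers parted by spaces: the shift along the tool's x, y, z normalised to -1 to 1, where 1 is 25 cm, then the turn about the tool's x normalised to -1 to 1, where 1 is 45 degrees. In form: tx ty tz turn; .... A call has 1 to 12 rows; each row is the pose to reach, as a shift and turn from the pose commanded when the call began, along the tool's axes at that moment; what a row does not reach only later rows make up. A row lasts 1/10 s, in which the tool goes at most 50 mm and 8.59 degrees, less where a joint would pass 70% of its speed; a pose out of reach is approached as far as the arm can. A call with a number of a shift or a turn outside -1 to 1 is refused whole. A call with a gripper value outside its range is refused whole. "gripper" is the opening, from 0 (shut) to 1 (fully open), set as the call begins (left out, the last holds). The fingers move at their own pace and stop on an object; "grip_force" is the grip in N (left out, the last holds). Time passes only in rows, so rows that repeat a pose let the fingers close. It gives the time, the measured TCP pose, the force and the opening at its end, in the units of the state.
- arm.state(): the state, without advancing time (a new reading comes with each control period).
- arm.get_image(name): name is "scene" or "top"; returns a dict with "color" (480x640x3 uint8, red, green, blue), "camera_matrix" (3x3 intrinsics, pixels), "eye" and "rotation" of the camera in the world. Camera axes: x right, y down, z forward; pixel columns grow to the right and rows downward; lengths in m; the calibration is good to about 2 mm. A picture is of the moment at which its call begins. There is no depth.
- arm.close_job(): hands the job in, once; it reports no verdict.
The state is a dict: "time_s": time; "qpos": joint angles; "qd": joint speeds; "effort": joint torques, N m; "tcp_pos": TCP position; "ee_rot": TCP orientation; "wrist_force": force on the tool from outside, world axes, zero at the start; "torque": the same for the moment, N m; "width": finger opening in m.
Only numpy, scipy, OpenCV 4.12 (cv2) and the standard library are available. Lean on these libraries where they do the work, as an engineer would, in place of code of your own. Each camera call takes 0.05 s, during which the arm holds its last target.

## Working session

There is one attempt and no reset: what is moved stays moved. The work goes in short steps, Python scripts to look and compute and a tool call to move; the robot and the scene stay as the last step left them, time stands still between calls to the robot, and variables do not carry over. Pictures are saved under pics/ and viewed, and the job is handed in when it is done.

Besides the shell and the picture viewer there is one more tool, called after "Call:" as name(argument=value, ...) on one line, values as JSON. arm_command: Moves the arm, as the interface text tells. Scaled input: -1 to 1 covers 25 cm each way for a shift and 45 degrees each way for a turn. Its arguments: {"type":"object","properties":{"moves":{"type":"string"},"gripper":{"type":"number"},"grip_force":{"type":"number"}},"required":["moves"]}

```bash
ls; mkdir -p pics; python3 - <<'E'
from rig import arm
import cv2,json
import numpy as np
for n in("scene","top"):
    d=arm.get_image(n); cv2.imwrite(f"pics/{n}0.png",d["color"][:,:,::-1])
    np.savez(f"{n}0.npz",**{k:np.array(v) for k,v in d.items()})
    print(n,d["camera_matrix"],d["eye"],d["rotation"])
print(arm.state(),arm.grasp_offset)
E
```

```text
pics
scene [[473.02941971   0.         319.4828317 ]
 [  0.         473.02941971 235.09436459]
 [  0.           0.           1.        ]] [1.0060498  0.49789114 0.71501758] [-0.14729104  0.31344571  0.85747846 -0.38050995]
top [[462.71830376   0.         319.39395205]
 [  0.         462.71830376 238.59812036]
 [  0.           0.           1.        ]] [ 0.45741638 -0.02923862  1.14234488] [ 0.03802844 -0.70496832  0.70794854 -0.01955439]
{'time_s': 0.1, 'qpos': array([-1.29881972e+00,  1.16458615e-01,  1.44218334e+00, -8.01559642e-07,
        1.58398315e+00, -3.78069591e-02]), 'qd': array([ 1.74564175e-03, -1.40758209e-03, -2.61289260e-04,  4.62682299e-04,
        8.36226961e-04,  5.38991261e-05]), 'effort': array([ 2.57735621e-03, -7.22885013e+01, -6.23865795e+01,  7.82065932e-02,
        2.27213837e-02, -8.38909818e-05]), 'tcp_pos': array([ 0.2057161 , -0.64270853,  0.2179745 ]), 'ee_rot': array([ 0.57086395,  0.41710344,  0.5714373 , -0.4166515 ]), 'wrist_force': array([-0.26360832, -0.47051826,  0.58354039]), 'torque': array([ 0.03567047, -0.04243946,  0.00744494]), 'width': 0.09293556519605833} 0.0188
```

View pics/scene0.png

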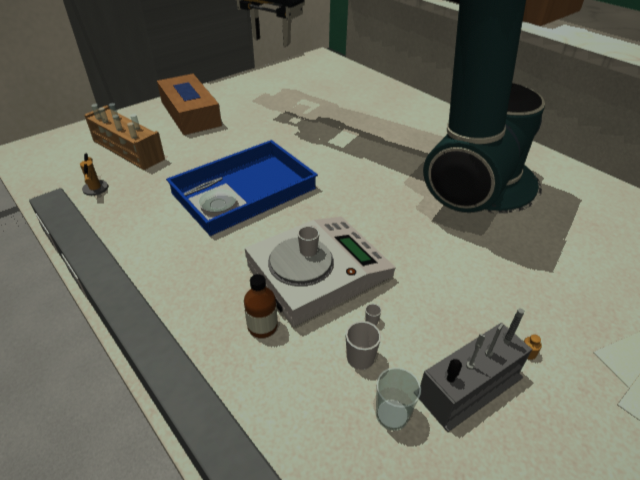

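View pics/top0.png

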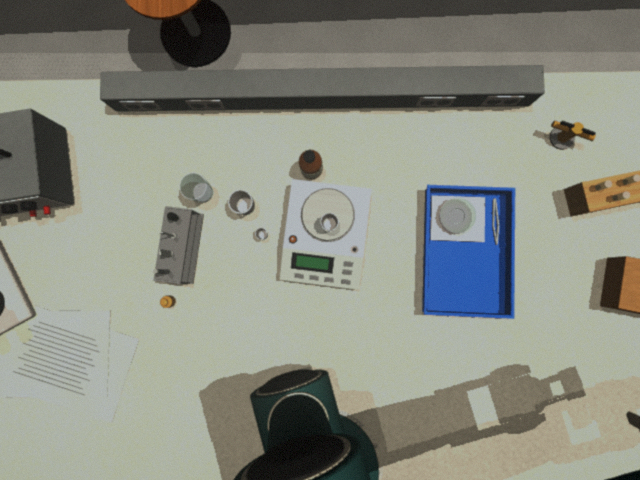

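```bash
python3 - <<'E'
import cv2,numpy as np
a=cv2.imread("pics/scene0.png");b=cv2.imread("pics/top0.png")
cv2.imwrite("pics/c1.png",cv2.resize(b[170:300,140:380],None,fx=3.3,fy=3.3,interpolation=cv2.INTER_CUBIC))
cv2.imwrite("pics/c2.png",cv2.resize(a[210:430,240:550],None,fx=2.5,fy=2.5,interpolation=cv2.INTER_CUBIC))
E
```

```text
(no output)
```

View pics/c1.png

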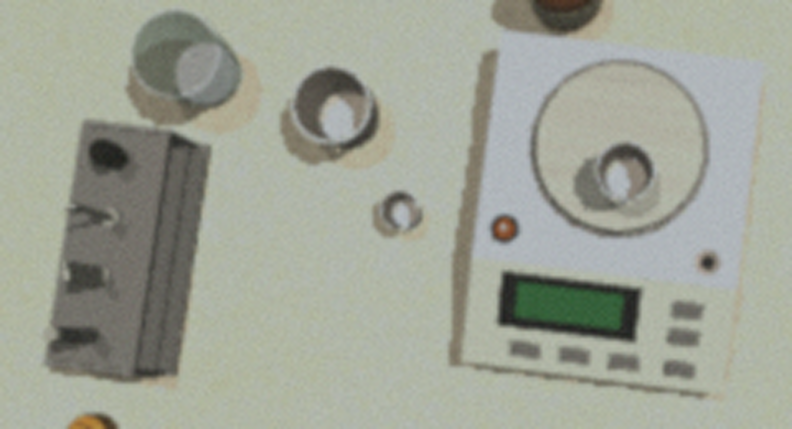

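View pics/c2.png

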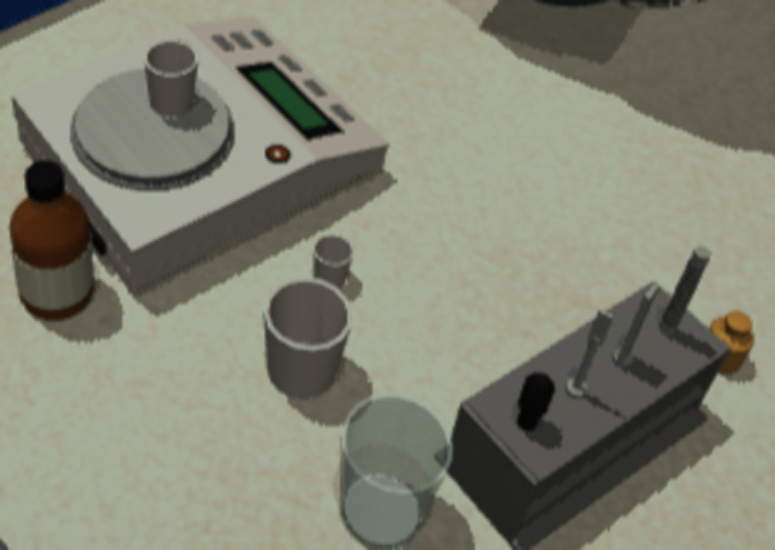

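```bash
cat > h.py <<'E'
import numpy as np,cv2
from scipy.spatial.transform import Rotation as R
class Cam:
    def __init__(s,n,f=None):
        d=np.load(f or f"{n}0.npz"); s.K=d["camera_matrix"];s.e=d["eye"];q=d["rotation"]
        s.R=R.from_quat(np.r_[q[1:],q[0]]).as_matrix(); s.im=d["color"][:,:,::-1].copy()
    def ray(s,u,v):
        r=s.R@np.linalg.solve(s.K,[u,v,1.]);return r/np.linalg.norm(r)
    def plane(s,u,v,z):
        r=s.ray(u,v);return s.e+r*(z-s.e[2])/r[2]
    def proj(s,p):
        c=s.K@(s.R.T@(np.asarray(p)-s.e));return c[:2]/c[2]
def tri(c1,p1,c2,p2):
    a,b=c1.ray(*p1),c2.ray(*p2);M=np.stack([a,-b],1)
    t=np.linalg.lstsq(M,c2.e-c1.e,rcond=None)[0];x,y=c1.e+a*t[0],c2.e+b*t[1]
    return (x+y)/2,np.linalg.norm(x-y)
E
python3 - <<'E'
from h import *
s,t=Cam("scene"),Cam("top")
h=t.plane(354.8,249.4,.06);lv=t.plane(140+504/3.3,170+228/3.3,.06);print("hole",h,"level",lv,s.proj(h))
pc=t.plane(140+620/3.3,170+147/3.3,.072);print("pan top",pc)
pc2=s.plane(240+153/2.5,210+125/2.5,.072);print("pan scene",pc2)
for n,c,x0,y0,k in(("s",s,490,290,14),("t",t,140,240,14)):
    w=c.im[y0:y0+42,x0:x0+56];cv2.imwrite(f"pics/p{n}.png",cv2.resize(w,None,fx=k,fy=k,interpolation=cv2.INTER_NEAREST))
w=s.im[290:380,430:540];cv2.imwrite("pics/rk.png",cv2.resize(w,None,fx=6.5,fy=6.5,interpolation=cv2.INTER_CUBIC))
w=t.im[170:330,400:530];cv2.imwrite("pics/tr.png",cv2.resize(w,None,fx=3.6,fy=3.6,interpolation=cv2.INTER_CUBIC))
w=t.im[180:270,280:380];cv2.imwrite("pics/bal.png",cv2.resize(w,None,fx=6.5,fy=6.5,interpolation=cv2.INTER_CUBIC))
E
```

```text
hole [ 0.52007622 -0.08381501  0.06      ] level [0.54502821 0.06164976 0.06      ] [311.11709685 226.68870238]
pan top [ 0.60101225 -0.02133881  0.072     ]
pan scene [ 0.60634011 -0.0100036   0.072     ]
```

View pics/rk.png

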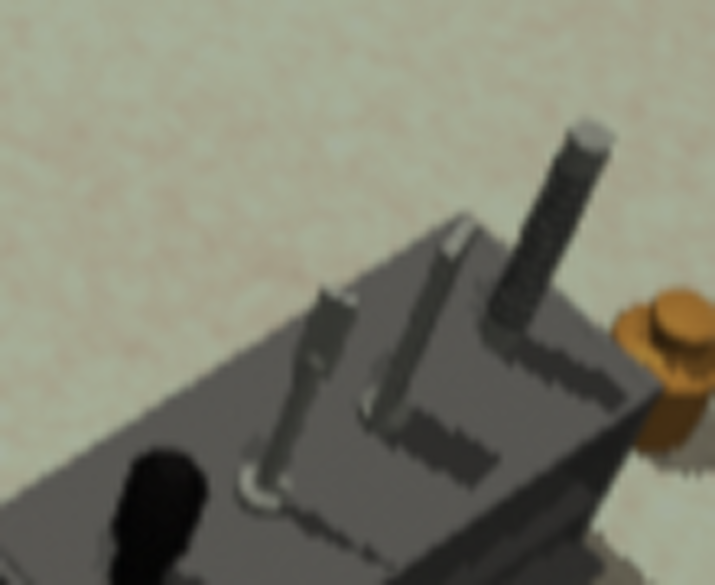

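View pics/bal.png

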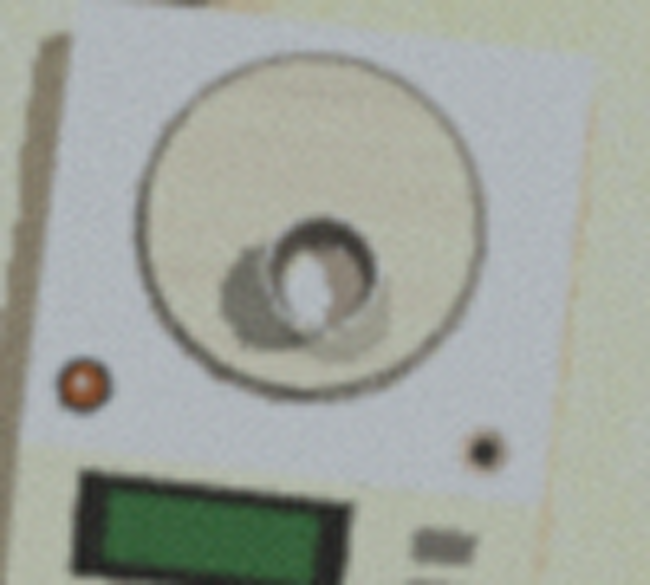

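View pics/pt.png

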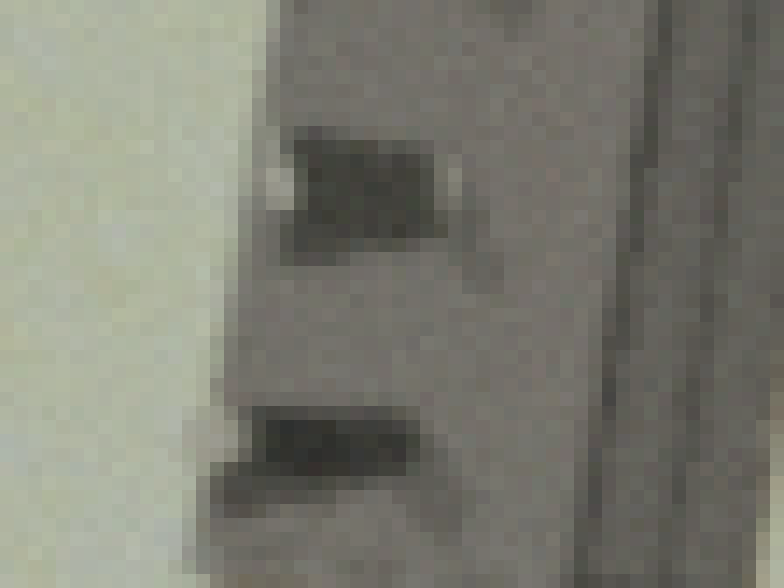

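View pics/tr.png

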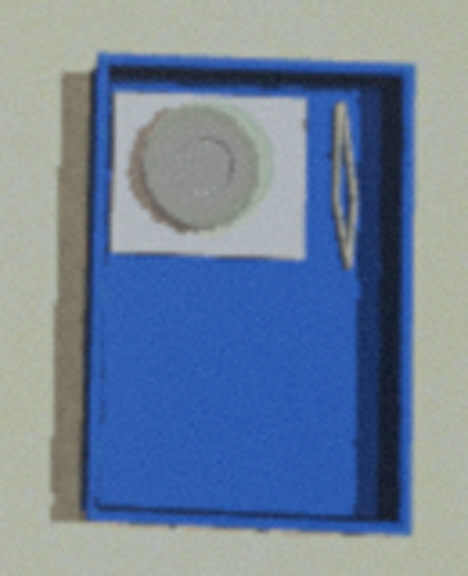

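```bash
python3 - <<'E'
from h import *
s,t=Cam("scene"),Cam("top")
P={}
f=lambda x,y,k,x0,y0:((x+.5)/k-.5+x0,(y+.5)/k-.5+y0)
h=t.plane(*f(484,452,6.5,280,180),.06);lv=t.plane(*f(84,385,6.5,280,180),.06)
print(h,lv,np.linalg.norm(h-lv))
print("scene level",s.plane(*f(278,155,2.5,240,210),.06))
pan=t.plane(*f(312,222,6.5,280,180),.072);print("pan",pan,s.proj(pan))
# two-view checks
print("probe top tri",tri(s,(520.3,310.3),t,(155.1,270.6)),"base",tri(s,(507,339.6),t,(169.2,271)))
print("probe scene planes",s.plane(520.3,310.3,.156),s.plane(506.5,340,.076))
print("probe top planes",t.plane(155.1,270.6,.156),t.plane(169.2,271,.076))
im=s.im.copy();th=np.linspace(0,2*np.pi,60)
for z,r,c in((.072,.06,pan),):
    for a in th:
        cv2.circle(im,tuple(int(round(v)) for v in s.proj([c[0]+r*np.cos(a),c[1]+r*np.sin(a),z])),0,(0,0,255),-1)
for c in(h,lv):cv2.circle(im,tuple(int(round(v)) for v in s.proj(c)),1,(255,0,0),-1)
cv2.imwrite("pics/chk.png",cv2.resize(im[200:330,230:410],None,fx=4.4,fy=4.4,interpolation=cv2.INTER_NEAREST))
E
```

```text
[ 0.52075109 -0.0820432   0.06      ] [0.5456991  0.06218615 0.06      ] 0.14637112844873923
scene level [0.54565957 0.06591141 0.06      ]
pan [ 0.6029302  -0.02064421  0.072     ] [299.12437411 256.22498038]
probe top tri (array([0.4703415 , 0.35125478, 0.154405  ]), np.float64(0.002338001337890867)) base (array([0.46928817, 0.3495739 , 0.07736111]), np.float64(0.0062725442346654794))
probe scene planes [0.47091778 0.35250872 0.156     ] [0.46703798 0.35148083 0.076     ]
probe top planes [0.47093168 0.34957849 0.156     ] [0.47098739 0.34725466 0.076     ]
```

View pics/chk.png

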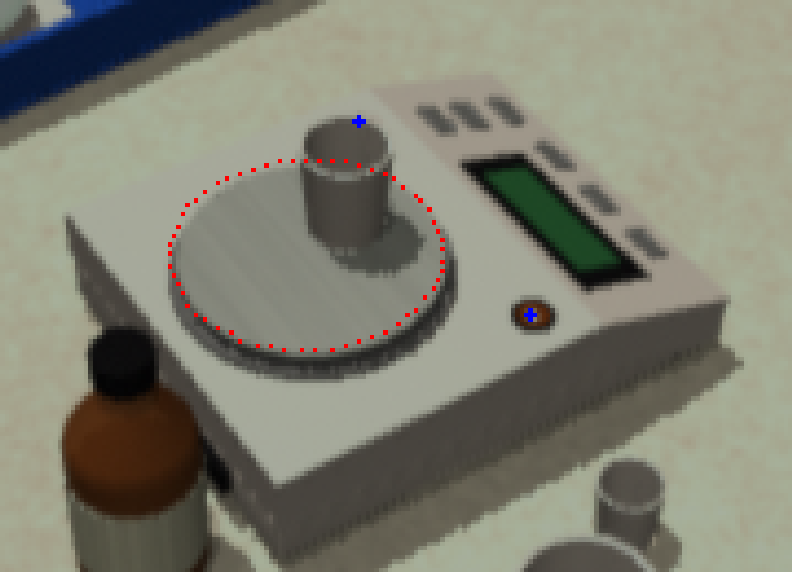

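```bash
python3 - <<'E'
from h import *
s,t=Cam("scene"),Cam("top")
f=lambda x,y,k,x0,y0:((x+.5)/k-.5+x0,(y+.5)/k-.5+y0)
cs=f(346,148,4.4,230,200);ct=f(322,272,6.5,280,180)
print("cup",s.plane(*cs,.12),t.plane(*ct,.12),tri(s,cs,t,ct))
c=[t.plane(*f(x,y,3.6,400,170),.045) for x,y in((97,52),(414,64),(410,533),(85,520))]
for p in c:print(p)
ctr=sum(c)/4;ax=(c[0]+c[1]-c[2]-c[3])/2;L=np.linalg.norm(ax);ax/=L
print("tray",ctr,L,"clear",ctr-.06*ax,"ax",ax, np.linalg.norm(c[0]-c[1]))
from rig import arm
st=arm.state();q=st["ee_rot"];M=R.from_quat(np.r_[q[1:],q[0]]).as_matrix();print(M)
E
```

```text
cup [ 0.58092312 -0.01938824  0.12      ] [ 0.5791491  -0.02437019  0.12      ] (array([ 0.57883141, -0.02361366,  0.11607746]), np.float64(0.002146898554760656))
[ 0.67637497 -0.25720805  0.045     ]
[ 0.66660071 -0.46497015  0.045     ]
[ 0.36041556 -0.45105538  0.045     ]
[ 0.36893382 -0.2427397   0.045     ]
tray [ 0.51808127 -0.35399332  0.045     ] 0.3071411860950566 clear [ 0.45814535 -0.351221    0.045     ] ax [ 0.99893196 -0.04620533  0.        ] 0.2079918825917109
[[-2.78123998e-04  9.52399582e-01  3.04852355e-01]
 [ 9.94279473e-04  3.04852480e-01 -9.52399064e-01]
 [-9.99999467e-01  3.82234039e-05 -1.03173814e-03]]
```

Call:
arm_command(moves="0 1 -0.875 0.57;0 1 -0.875 0.57;0 1 -0.875 0.57;0 1 -0.875 0.57;0 1 -0.875 0.57;0 1 -0.875 0.57;0 1 -0.875 0.57;0 1 -0.875 0.57;0 1 -0.875 0.57;0 1 -0.875 0.57", gripper=1, grip_force=8)

```text
time_s: 1.1
tcp_pos: [0.3768, -0.359, 0.2184]
ee_rot: [-0.464, -0.533, -0.464, 0.533]
wrist_force: [-0.4, 0.4, 0.6]
width: 0.0929
```

```bash
cat > go.py <<'E'
import sys,numpy as np
from h import R
from rig import arm
st=arm.state();q=st["ee_rot"];M=R.from_quat(np.r_[q[1:],q[0]]).as_matrix()
print("t",st["time_s"],"tcp",st["tcp_pos"],"w",st["width"],"F",st["wrist_force"]);print("toolz",M[:,2],"toolx",M[:,0])
if len(sys.argv)>3:
    d=np.array([float(v) for v in sys.argv[1:4]])-st["tcp_pos"]
    print("move",np.round(M.T@d/.25,4),"dist",np.linalg.norm(d))
E
python3 go.py .580 -.022 .19
```

```text
t 1.1 tcp [ 0.37675842 -0.35897809  0.21842448] w 0.0929414966378701 F [-0.42810934  0.44059925  0.62220057]
toolz [-1.38059619e-01 -9.90423919e-01 -5.12298647e-05] toolx [-4.14466320e-04  1.09499498e-04 -9.99999908e-01]
move [ 0.1135  0.6191 -1.4472] dist 0.3945495241086034
```

Call:
arm_command(moves="0 0.4 -0.94 0;0 0.4 -0.94 0;0 0.4 -0.94 0;0 0.4 -0.94 0;0 0.4 -0.94 0;0 0.4 -0.94 0;0 0.4 -0.94 0")

```text
time_s: 1.8
tcp_pos: [0.5088, -0.1393, 0.2182]
ee_rot: [-0.464, -0.533, -0.465, 0.533]
wrist_force: [-0.3, -0.2, -0.1]
width: 0.0927
```

```bash
python3 go.py .580 -.022 .19
```

```text
t 1.8 tcp [ 0.50882781 -0.13931064  0.21822815] w 0.09273789363966159 F [-0.26110783 -0.19526403 -0.11089757]
toolz [-1.36377779e-01 -9.90656901e-01  7.95659575e-05] toolx [-8.97051078e-04  4.31752993e-05 -9.99999597e-01]
move [ 0.1127  0.2181 -0.5037] dist 0.14008602784882396
```

Call:
arm_command(moves="0 0.218 -0.504 0;0 0.218 -0.504 0;0 0.218 -0.504 0;0.25 0.218 -0.504 0;0.25 0.218 -0.504 0;0.25 0.218 -0.504 0")

```text
time_s: 2.4
tcp_pos: [0.5785, -0.0238, 0.1541]
ee_rot: [-0.463, -0.533, -0.465, 0.535]
wrist_force: [-0.6, -0.7, -0.1]
width: 0.0927
```

```bash
python3 go.py .580 -.022 .085; cat > shot.py <<'E'
import sys,cv2,numpy as np
from rig import arm
# name tag x0 y0 x1 y1
n,tag,x0,y0,x1,y1=sys.argv[1],sys.argv[2],*map(int,sys.argv[3:7])
d=arm.get_image(n);np.savez(f"{tag}.npz",**{k:np.array(v) for k,v in d.items()})
w=d["color"][y0:y1,x0:x1,::-1];k=min(800/(x1-x0),600/(y1-y0))
cv2.imwrite(f"pics/{tag}.png",cv2.resize(w,None,fx=k,fy=k,interpolation=cv2.INTER_CUBIC));print(k)
E
python3 shot.py scene s1 240 160 400 280; python3 shot.py top t1 270 160 390 250
```

```text
t 2.4 tcp [ 0.57852919 -0.02377774  0.15407516] w 0.09269634525355781 F [-0.62032651 -0.6562953  -0.08813606]
toolz [-1.39501293e-01 -9.90221739e-01  5.45463530e-04] toolx [-4.33821150e-03  6.03175160e-05 -9.99990588e-01]
move [ 0.2763  0.006  -0.008 ] dist 0.06911368684334598
5.0
6.666666666666667
```

View pics/s1.png

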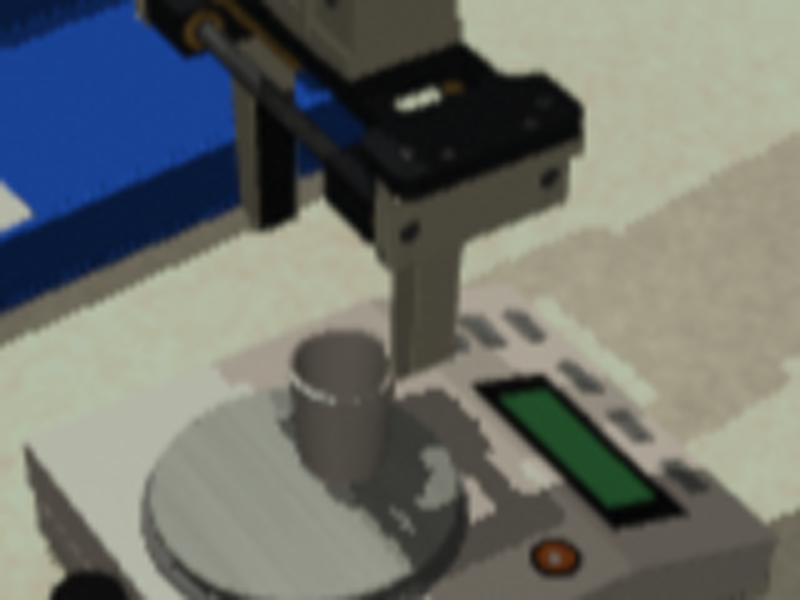

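View pics/t1.png

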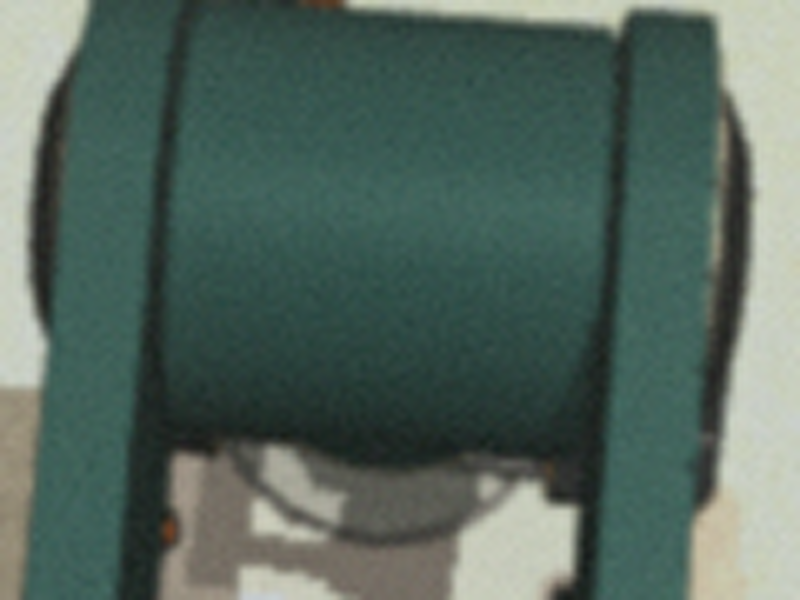

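```bash
python3 - <<'E'
from h import *
s=Cam("scene")
print(s.proj([.5785,-.0238,.154]),s.proj([.580,-.022,.12]))
print(s.plane(240+340/5,160+365/5,.12))
for sg in(1,-1):
    p=np.array([.5785,-.0238,.154])+sg*.0465*np.array([.1395,.9902,0]);print((s.proj(p)-[240,160])*5)
E
```

```text
[307.71149901 217.76125336] [307.74950485 232.33940046]
[ 0.58083433 -0.02024011  0.12      ]
[406.26248428 359.58416431]
[275.18661396 222.55918842]
```

Call:
arm_command(moves="0.1 0.006 -0.008 0;0.2 0.006 -0.008 0;0.284 0.006 -0.008 0;0.284 0.006 -0.008 0;0.284 0.006 -0.008 0")

```text
time_s: 3.0
tcp_pos: [0.5822, -0.0209, 0.0873]
ee_rot: [0.465, 0.534, 0.464, -0.533]
wrist_force: [-0.7, 0.1, 0.1]
width: 0.0931
```

Call:
arm_command(moves="0 0 0 0;0 0 0 0;0 0 0 0;0 0 0 0;0 0 0 0;0 0 0 0;0 0 0 0;0 0 0 0", gripper=0.3)

```text
time_s: 3.8
tcp_pos: [0.5816, -0.0202, 0.0851]
ee_rot: [-0.464, -0.533, -0.464, 0.533]
wrist_force: [-0.3, -0.3, 0.3]
width: 0.0406
```

```bash
python3 go.py .580 -.022 .085;python3 shot.py scene s2 240 160 400 280
```

```text
t 3.8 tcp [ 0.58162741 -0.02021719  0.0851431 ] w 0.04064409223730244 F [-0.34986084 -0.25257661  0.27028886]
toolz [-1.37426087e-01 -9.90512024e-01  9.85768370e-06] toolx [-9.89613859e-06 -8.57909434e-06 -1.00000000e+00]
move [ 0.0006 -0.0055  0.008 ] dist 0.002418130648086787
5.0
```

View pics/s2.png

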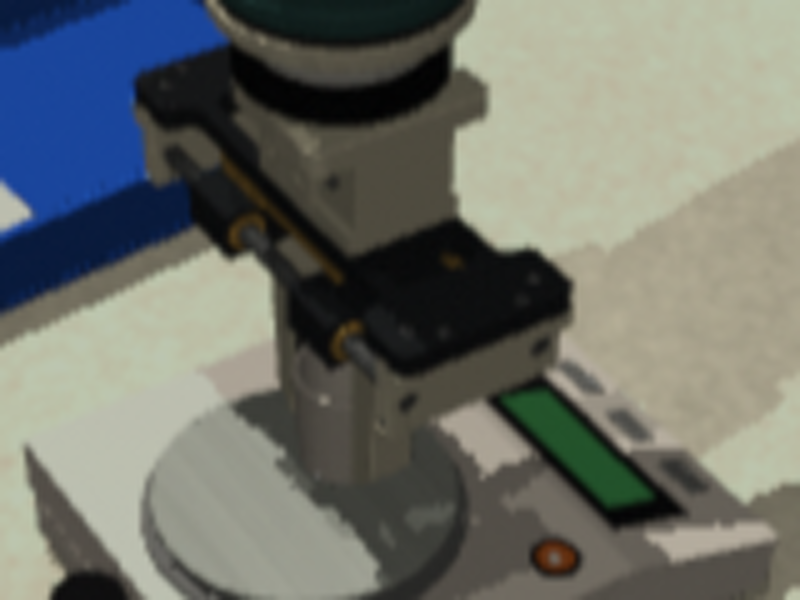

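Call:
arm_command(moves="-0.05 0 0 0;-0.15 0 0 0;-0.3 0 0 0;-0.4 0 0 0;-0.4 0 0 0;-0.4 0 0 0")

```text
time_s: 4.45
tcp_pos: [0.5817, -0.0202, 0.186]
ee_rot: [0.465, 0.534, 0.464, -0.533]
wrist_force: [0.2, -0.1, -0.8]
width: 0.0403
```

```bash
python3 go.py .455 -.351 .175;python3 shot.py scene s3 200 110 400 260;python3 shot.py top t3 270 180 390 270
```

```text
t 4.45 tcp [ 0.58174606 -0.02018303  0.18603418] w 0.04027395178401142 F [ 0.15790298 -0.11921706 -0.82942304]
toolz [-1.37380899e-01 -9.90518285e-01 -1.27211524e-04] toolx [ 1.29244887e-03 -5.08283098e-05 -9.99999163e-01]
move [ 0.0435 -0.3204  1.3804] dist 0.3544378425342317
4.0
6.666666666666667
```

View pics/s3.png

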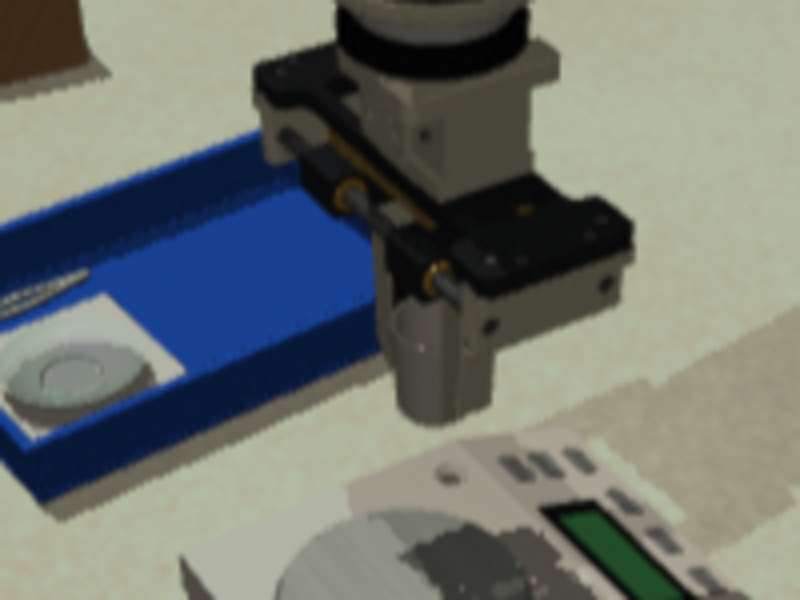

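Call:
arm_command(moves="0 -0.03 0.1 0;0 -0.08 0.28 0;0 -0.13 0.48 0;0 -0.18 0.68 0;0 -0.23 0.86 0;0 -0.25 0.98 0;0 -0.25 0.98 0")

```text
time_s: 5.25
tcp_pos: [0.4844, -0.2571, 0.184]
ee_rot: [-0.463, -0.534, -0.464, 0.534]
wrist_force: [-0.1, -0.0, 0.1]
width: 0.0402
```

Call:
arm_command(moves="0 -0.03 0.1 0;0 -0.06 0.25 0;0 -0.07 0.37 0;0 -0.07 0.4 0;0 -0.07 0.4 0;0 -0.07 0.4 0")

```text
time_s: 5.85
tcp_pos: [0.4553, -0.3498, 0.1846]
ee_rot: [0.464, 0.533, 0.465, -0.533]
wrist_force: [-0.0, -0.0, 0.1]
width: 0.0406
```

```bash
python3 go.py .455 -.351 .04;python3 shot.py top t4 270 180 530 340
```

```text
t 5.85 tcp [ 0.45526862 -0.34984327  0.18462841] w 0.04063503947265719 F [-0.0168753  -0.0291268   0.05720426]
toolz [-1.36951681e-01 -9.90577383e-01 -8.28324670e-04] toolx [-5.36760099e-04  9.10412877e-04 -9.99999442e-01]
move [ 5.785e-01 -1.000e-04  5.200e-03] dist 0.14463328554538715
3.076923076923077
```

View pics/t4.png

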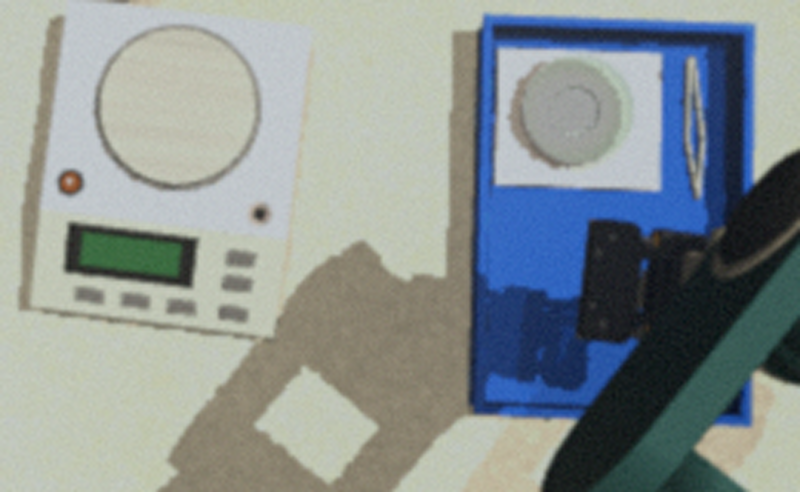

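Call:
arm_command(moves="0.1 0 0 0;0.25 0 0 0;0.4 0 0 0;0.53 0 0 0;0.61 0 0 0;0.65 0 0 0;0.65 0 0 0;0.65 0 0 0;0.65 0 0 0")

```text
time_s: 6.8
tcp_pos: [0.4556, -0.3512, 0.0242]
ee_rot: [0.465, 0.533, 0.464, -0.533]
wrist_force: [-0.1, 0.0, 0.0]
width: 0.0403
```

Call:
arm_command(moves="0.008 0 0 0;0.016 0 0 0;0.02 0 0 0;0.02 0 0 0")

```text
time_s: 7.2
tcp_pos: [0.4549, -0.3509, 0.0175]
ee_rot: [-0.464, -0.533, -0.464, 0.533]
wrist_force: [0.0, 0.1, -0.8]
width: 0.0405
```

```bash
python3 go.py .455 -.351 .017;python3 shot.py scene s4 180 110 360 245
```

```text
t 7.2 tcp [ 0.45485143 -0.35090639  0.0174918 ] w 0.040515514429275507 F [ 0.0453339   0.09831595 -0.77158524]
toolz [-1.37528588e-01 -9.90497789e-01 -1.33660015e-04] toolx [-1.86827241e-04  1.60882841e-04 -9.99999970e-01]
move [0.002  0.0006 0.0003] dist 0.000522206430325633
4.444444444444445
```

View pics/s4.png

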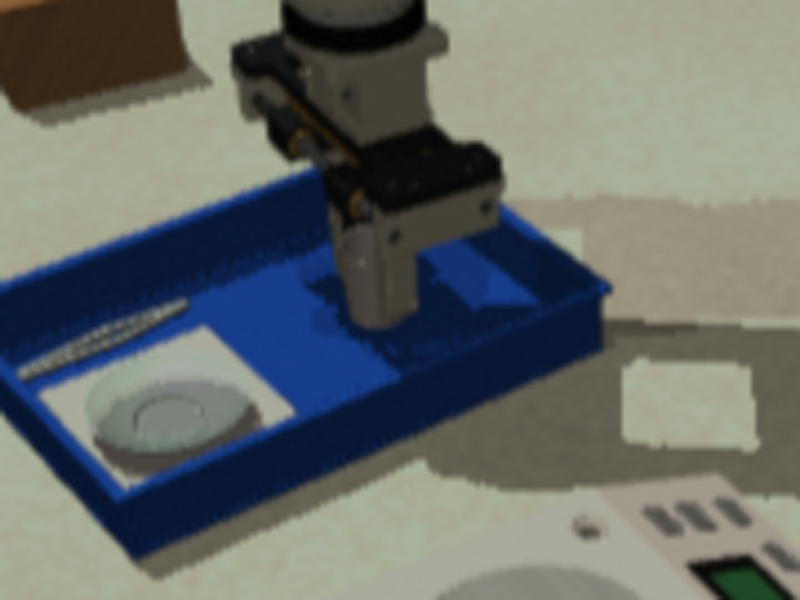

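Call:
arm_command(moves="0.004 0 0 0;0.004 0 0 0;0.004 0 0 0")

```text
time_s: 7.55
tcp_pos: [0.4551, -0.3511, 0.0169]
ee_rot: [0.465, 0.533, 0.464, -0.533]
wrist_force: [0.1, -0.2, 4.1]
width: 0.0404
```

Call:
arm_command(moves="0.004 0 0 0;0.004 0 0 0;0.004 0 0 0")

```text
time_s: 7.85
tcp_pos: [0.4553, -0.3516, 0.0165]
ee_rot: [-0.465, -0.533, -0.464, 0.533]
wrist_force: [-0.1, -2.0, 8.3]
width: 0.04
```

Contact is made; I back off by 1 mm and open.

Call:
arm_command(moves="-0.004 0 0 0;-0.004 0 0 0;-0.004 0 0 0")

```text
time_s: 8.15
tcp_pos: [0.455, -0.351, 0.0167]
ee_rot: [-0.464, -0.533, -0.464, 0.533]
wrist_force: [0.3, -0.9, 2.6]
width: 0.0404
```

Call:
arm_command(moves="0 0 0 0;0 0 0 0;0 0 0 0;0 0 0 0;0 0 0 0;0 0 0 0", gripper=1)

```text
time_s: 8.75
tcp_pos: [0.4549, -0.3509, 0.0167]
ee_rot: [-0.464, -0.533, -0.464, 0.533]
wrist_force: [0.1, 0.1, -0.1]
width: 0.0837
```

Call:
arm_command(moves="-0.1 0 0 0;-0.25 0 0 0;-0.45 0 0 0;-0.65 0 0 0;-0.75 0 0 0;-0.75 0 0 0;-0.75 0 0 0")

```text
time_s: 9.45
tcp_pos: [0.4549, -0.351, 0.2041]
ee_rot: [-0.465, -0.533, -0.464, 0.533]
wrist_force: [-0.6, 0.8, -0.7]
width: 0.093
```

```bash
python3 go.py .47 .35 .205;python3 shot.py scene s5 180 110 360 245
```

```text
t 9.45 tcp [ 0.45492815 -0.35096998  0.2040821 ] w 0.09297247106562426 F [-0.59155942  0.78136725 -0.73878622]
toolz [-1.37429180e-01 -9.90511552e-01  2.94056498e-04] toolx [ 2.91284253e-04 -3.37287762e-04 -9.99999901e-01]
move [-0.0046 -0.3256 -2.7856] dist 0.7011325937891221
4.444444444444445
```

View pics/s5.png

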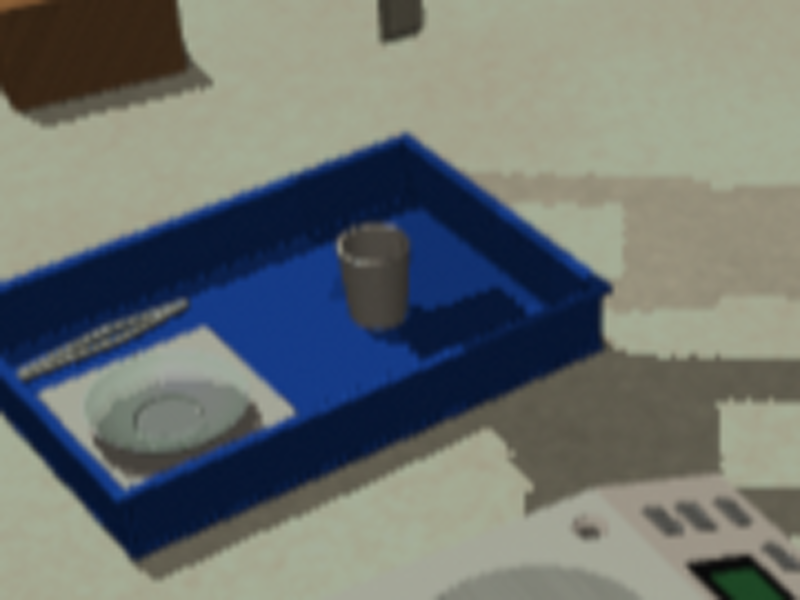

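Call:
arm_command(moves="-0.06 -0.11 -0.93 0;-0.06 -0.11 -0.93 0;-0.06 -0.11 -0.93 0;-0.06 -0.11 -0.93 0;-0.06 -0.11 -0.93 0;-0.06 -0.11 -0.93 0")

```text
time_s: 10.1
tcp_pos: [0.4594, -0.1136, 0.2182]
ee_rot: [-0.465, -0.532, -0.466, 0.532]
wrist_force: [0.3, -0.1, -0.0]
width: 0.0928
```

Call:
arm_command(moves="0 -0.11 -0.93 0;0 -0.11 -0.93 0;0 -0.11 -0.93 0;0 -0.11 -0.93 0;0 -0.11 -0.93 0;0 -0.11 -0.93 0")

```text
time_s: 10.7
tcp_pos: [0.464, 0.1199, 0.2175]
ee_rot: [-0.465, -0.532, -0.466, 0.533]
wrist_force: [-0.5, -1.1, 0.8]
width: 0.0929
```

```bash
python3 go.py .47 .35 .205;python3 - <<'E'
from h import *
s,t=Cam("scene"),Cam("top")
print("cup by scene",s.plane(180+374.5/4.444-.5,110+244.5/4.444-.5,.052))
f=lambda x,y,k,x0,y0:((x+.5)/k-.5+x0,(y+.5)/k-.5+y0)
print("hole scene",s.plane(*f(450,473,4,200,110),.06),s.plane(*f(589,527,4.4444,180,110),.06))
print("hole top",t.plane(*f(260.5,213,3.0769,270,180),.06))
E
python3 shot.py scene s6 400 280 560 400;python3 shot.py top t6 130 180 250 270;python3 shot.py top t7 420 180 520 320
```

```text
t 10.7 tcp [0.46395769 0.1199214  0.21745002] w 0.09287303396401286 F [-0.46707774 -1.10553344  0.76712349]
toolz [-1.33946991e-01 -9.90988453e-01  2.98195900e-04] toolx [-2.50858178e-03  3.81659548e-05 -9.99996853e-01]
move [ 0.0498 -0.0992 -0.9153] dist 0.23049441794056288
cup by scene [ 0.45298376 -0.35046998  0.052     ]
hole scene [ 0.52088629 -0.07951522  0.06      ] [ 0.52151049 -0.07872199  0.06      ]
hole top [ 0.52128047 -0.08271865  0.06      ]
5.0
6.666666666666667
4.285714285714286
```

View pics/s6.png

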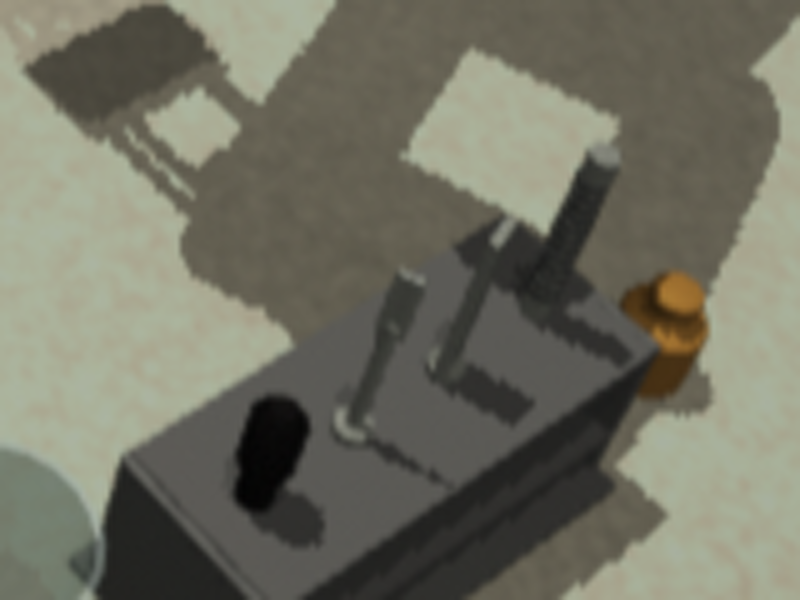

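View pics/t7.png

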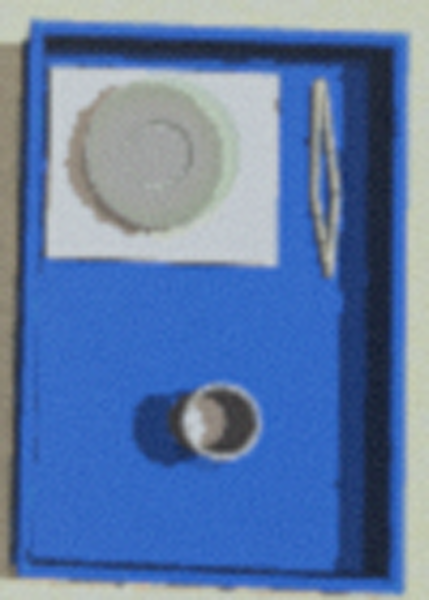

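```bash
python3 - <<'E'
from h import *
s,t=Cam("scene"),Cam("top")
f=lambda x,y,k,x0,y0:((x+.5)/k-.5+x0,(y+.5)/k-.5+y0)
print("cup top",t.plane(*f(220,422,4.2857,420,180),.052))
print("probe end scene",s.plane(*f(602,158,5,400,280),.156))
E
python3 go.py .4705 .351 .21
```

```text
cup top [ 0.45238849 -0.35361922  0.052     ]
probe end scene [0.47281963 0.35317926 0.156     ]
t 10.85 tcp [0.46432507 0.11654119 0.21808884] w 0.09270622807773951 F [-0.77848187 -0.63263136  0.33328906]
toolz [-1.37394733e-01 -9.90516047e-01  8.05273044e-04] toolx [-1.60580195e-03 -5.90240952e-04 -9.99998537e-01]
move [ 0.0318 -0.1043 -0.9324] dist 0.2346795549638853
```

View pics/t6.png

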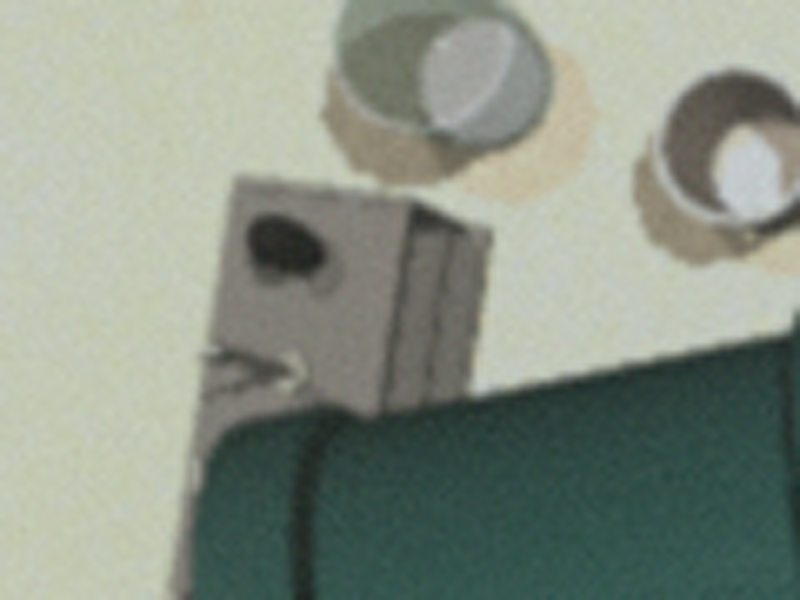

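Call:
arm_command(moves="0 -0.1 -0.936 0;0 -0.1 -0.936 0;0 -0.1 -0.936 0;0 -0.1 -0.936 0;0 -0.1 -0.936 0;0 -0.1 -0.936 0;0 -0.1 -0.936 0")

```text
time_s: 11.55
tcp_pos: [0.4723, 0.3515, 0.2183]
ee_rot: [-0.464, -0.533, -0.464, 0.534]
wrist_force: [0.7, 1.0, 0.1]
width: 0.0932
```

```bash
python3 go.py .4715 .352 .097;python3 shot.py scene s8 400 240 560 360;python3 - <<'E'
from h import *
s=Cam("scene");f=5
print([(s.proj(p)-[400,240])*5 for p in ([.4715,.352,.156],[.4715,.352,.218])])
E
```

```text
t 11.55 tcp [0.47230722 0.35146368 0.21833314] w 0.09321456333649047 F [0.6769888  0.95094435 0.07943694]
toolz [-0.13792979 -0.9904413   0.00118402] toolx [-0.00100804 -0.00105506 -0.99999894]
move [ 0.4853 -0.0031 -0.0023] dist 0.12133701362516822
5.0
[array([598.9518703 , 351.45519327]), array([663.29287021, 212.83161849])]
```

View pics/s8.png

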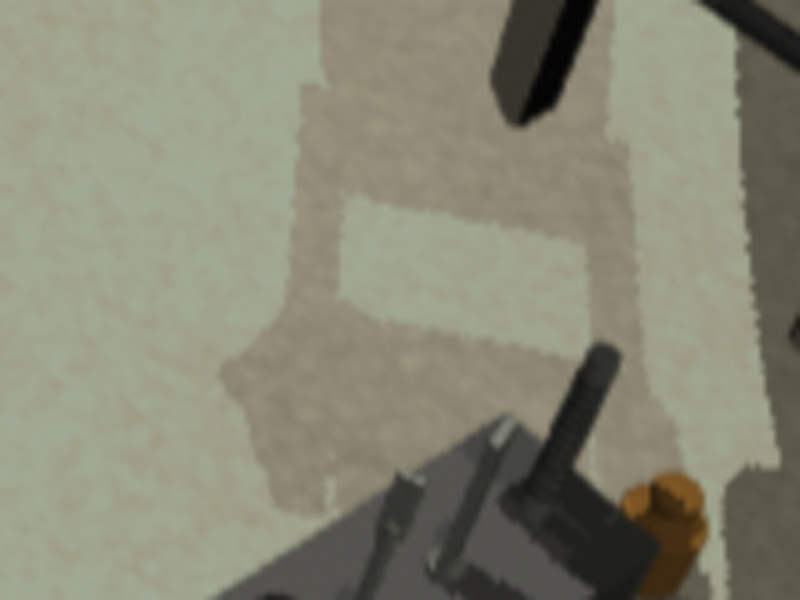

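Call:
arm_command(moves="0.15 -0.002 -0.002 0;0.3 -0.002 -0.002 0;0.42 -0.002 -0.002 0;0.486 -0.002 -0.002 0;0.486 -0.002 -0.002 0;0.486 -0.002 -0.002 0")

```text
time_s: 12.2
tcp_pos: [0.4721, 0.3526, 0.0991]
ee_rot: [0.464, 0.534, 0.464, -0.533]
wrist_force: [1.0, 0.6, -0.6]
width: 0.0933
```

```bash
python3 go.py .4715 .352 .097;python3 shot.py scene s9 400 240 560 360
```

```text
t 12.2 tcp [0.47205763 0.35260398 0.09910459] w 0.09326869034042257 F [ 1.02040135  0.56147401 -0.57375687]
toolz [-1.38327310e-01 -9.90386185e-01 -8.71683546e-04] toolx [ 1.12307086e-03  7.23284925e-04 -9.99999108e-01]
move [ 0.0084 -0.0019  0.0027] dist 0.002259439458129044
5.0
```

View pics/s9.png

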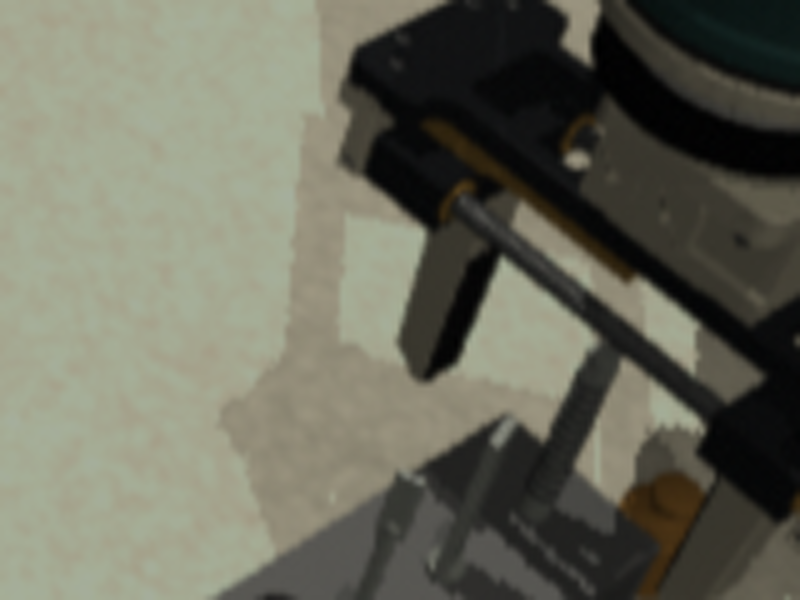

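Call:
arm_command(moves="0 0 0 0;0 0 0 0;0 0 0 0;0 0 0 0;0 0 0 0;0 0 0 0;0 0 0 0;0 0 0 0;0 0 0 0;0 0 0 0;0 0 0 0;0 0 0 0", gripper=0, grip_force=30)

```text
time_s: 13.45
tcp_pos: [0.4714, 0.3529, 0.0977]
ee_rot: [-0.464, -0.533, -0.464, 0.533]
wrist_force: [-0.6, -0.3, 0.7]
width: 0.0096
```

```bash
python3 go.py .4715 .352 .097;python3 shot.py scene s10 400 240 560 360
```

```text
t 13.45 tcp [0.47135365 0.35288624 0.09765846] w 0.009595945126562167 F [-0.56667391 -0.29010845  0.74292037]
toolz [-1.37470063e-01 -9.90505904e-01  1.87392943e-04] toolx [-3.78272865e-05 -1.83939156e-04 -9.99999982e-01]
move [0.0026 0.0011 0.0034] dist 0.0011137340312602822
5.0
```

View pics/s10.png

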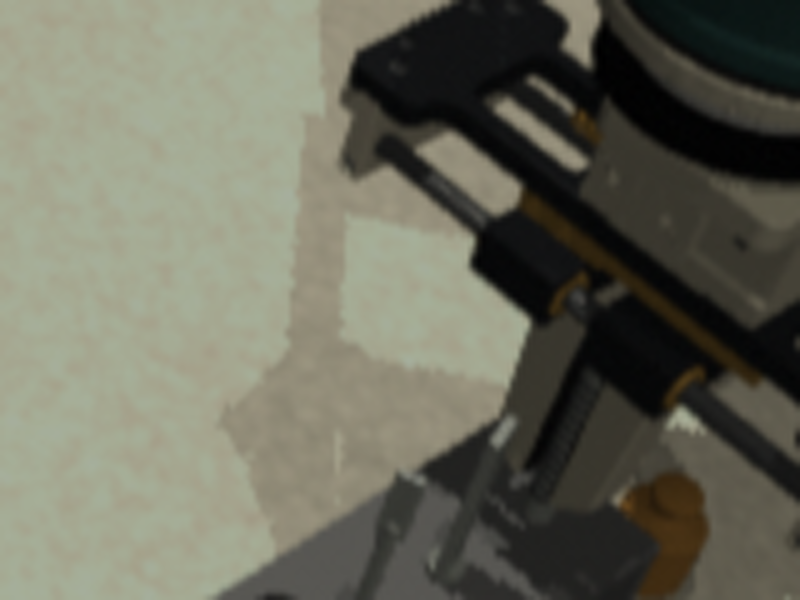

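Call:
arm_command(moves="-0.03 0 0 0;-0.1 0 0 0;-0.2 0 0 0;-0.32 0 0 0;-0.44 0 0 0;-0.52 0 0 0;-0.52 0 0 0;-0.52 0 0 0;-0.52 0 0 0")

```text
time_s: 14.4
tcp_pos: [0.471, 0.3528, 0.2267]
ee_rot: [-0.464, -0.533, -0.464, 0.534]
wrist_force: [-0.2, 0.2, -0.9]
width: 0.0097
```

```bash
python3 go.py .521 -.0795 .22;python3 shot.py scene s11 400 220 580 355
```

```text
t 14.4 tcp [0.47104066 0.35280309 0.22674521] w 0.009667070170112212 F [-0.20167168  0.20089726 -0.85562526]
toolz [-1.37393102e-01 -9.90516247e-01  8.36778694e-04] toolx [-1.05462661e-03 -6.98504043e-04 -9.99999200e-01]
move [0.028  0.4356 1.6853] dist 0.43523257525982556
4.444444444444445
```

View pics/s11.png

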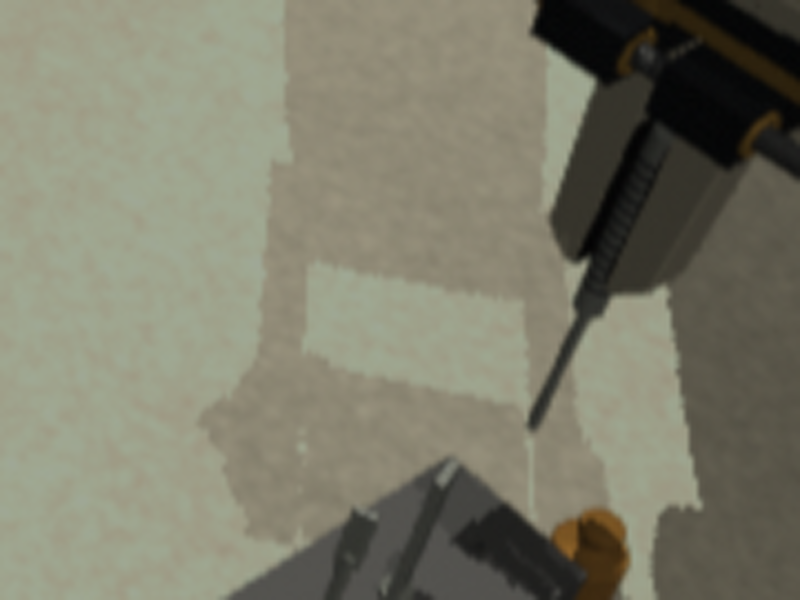

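Call:
arm_command(moves="0 0.05 0.18 0;0 0.1 0.36 0;0 0.14 0.54 0;0 0.18 0.72 0;0 0.22 0.86 0;0 0.22 0.86 0")

```text
time_s: 15.05
tcp_pos: [0.4964, 0.1291, 0.227]
ee_rot: [-0.463, -0.534, -0.463, 0.534]
wrist_force: [-0.0, -0.1, -0.6]
width: 0.0099
```

Call:
arm_command(moves="0 0.05 0.18 0;0 0.1 0.36 0;0 0.14 0.54 0;0 0.18 0.7 0;0 0.216 0.825 0;0 0.216 0.825 0;0 0.216 0.825 0")

```text
time_s: 15.75
tcp_pos: [0.5213, -0.0792, 0.2268]
ee_rot: [-0.464, -0.533, -0.465, 0.534]
wrist_force: [-0.1, 0.9, 0.1]
width: 0.0096
```

```bash
python3 go.py .521 -.0795 .165;python3 shot.py scene s12 240 120 400 240;python3 shot.py top t12 280 180 400 270
python3 - <<'E'
from h import *
s,t=Cam("scene"),Cam("top");print(s.proj([.521,-.0795,.06]),t.proj([.521,-.0795,.06]), s.plane(400+532.5/4.444-.5,220+428.5/4.444-.5,.143))
E
```

```text
t 15.75 tcp [ 0.52133397 -0.07916889  0.22682769] w 0.009591657799921929 F [-0.13984404  0.94262123  0.07393077]
toolz [-1.38536315e-01 -9.90357265e-01 -4.19707759e-04] toolx [-1.31053604e-03  6.07118436e-04 -9.99998957e-01]
move [ 0.2473 -0.0008  0.0016] dist 0.06182947785589189
5.0
6.666666666666667
[312.08826566 227.90115538] [352.94840855 249.0142162 ] [0.4694489  0.35426375 0.143     ]
```

View pics/s12.png

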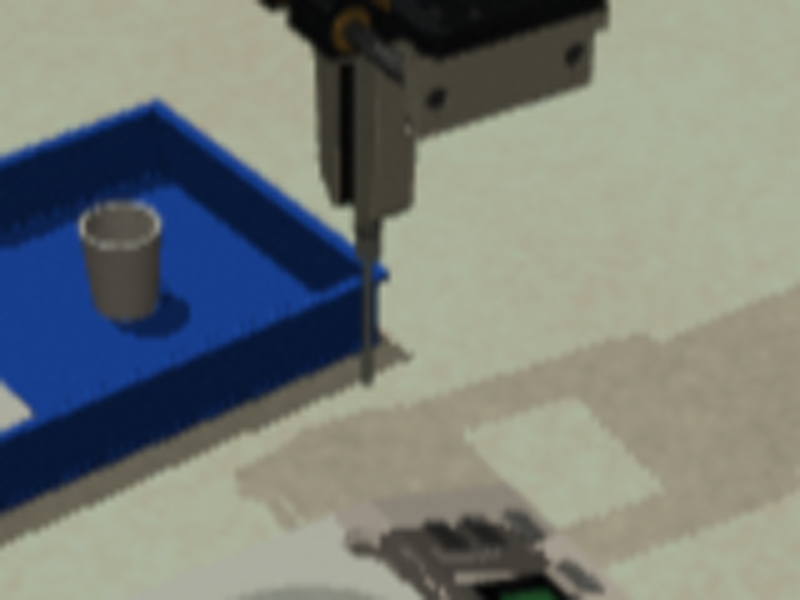

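View pics/t12.png

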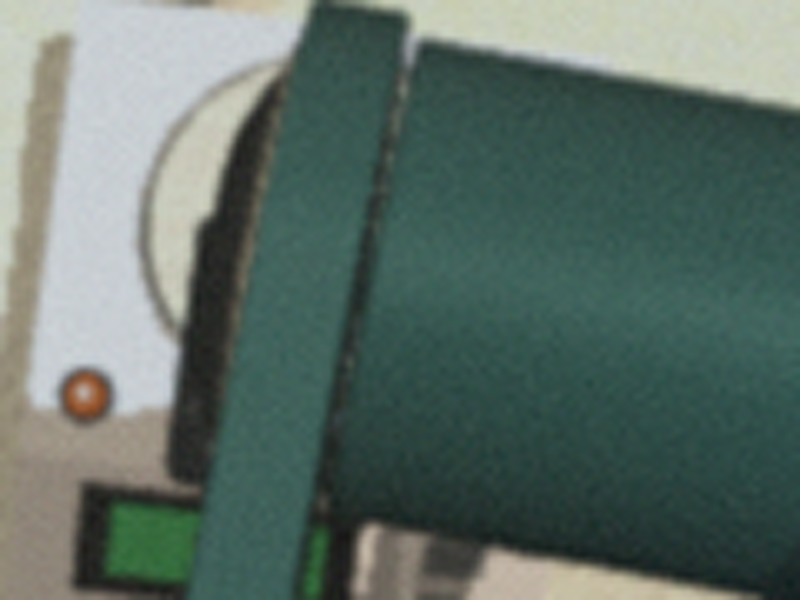

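```bash
python3 - <<'E'
from h import *
s=Cam("scene");
for z in(.140,.143,.146):print(s.proj([.5213,-.0792,z]))
print(s.plane(240+367.5/5-.5,120+382.5/5-.5,.143))
E
```

```text
[312.21465997 197.80241521]
[312.2203943  196.60222987]
[312.22615302 195.39693961]
[ 0.51882771 -0.07973244  0.143     ]
```

Call:
arm_command(moves="0.08 0 0 0;0.16 0 0 0;0.24 0 0 0;0.28 0 0 0;0.28 0 0 0;0.28 0 0 0")

```text
time_s: 16.45
tcp_pos: [0.5217, -0.0788, 0.1584]
ee_rot: [0.465, 0.533, 0.464, -0.533]
wrist_force: [-0.1, 0.4, -0.4]
width: 0.0092
```

```bash
python3 go.py .521 -.0795 .145;python3 shot.py scene s13 280 180 360 240;python3 - <<'E'
from h import *
s=Cam("scene");
for z in(.07,.073,.076):print((s.proj([.5211,-.0794,z])-[280,180])*10)
print((s.proj([.5211,-.0794,.06])-[280,180])*10)
E
```

```text
t 16.45 tcp [ 0.52167174 -0.07878914  0.15842761] w 0.009179559919751293 F [-0.11307984  0.4242048  -0.35075085]
toolz [-1.36749548e-01 -9.90605653e-01 -4.23220188e-05] toolx [ 6.12934627e-04 -4.18900525e-05 -9.99999811e-01]
move [ 0.0537 -0.0023  0.0032] dist 0.013463186498807612
10.0
[320.99534869 443.44253473]
[321.04764737 432.54596496]
[321.10015793 421.60524779]
[320.82253371 479.44899947]
```

View pics/s13.png

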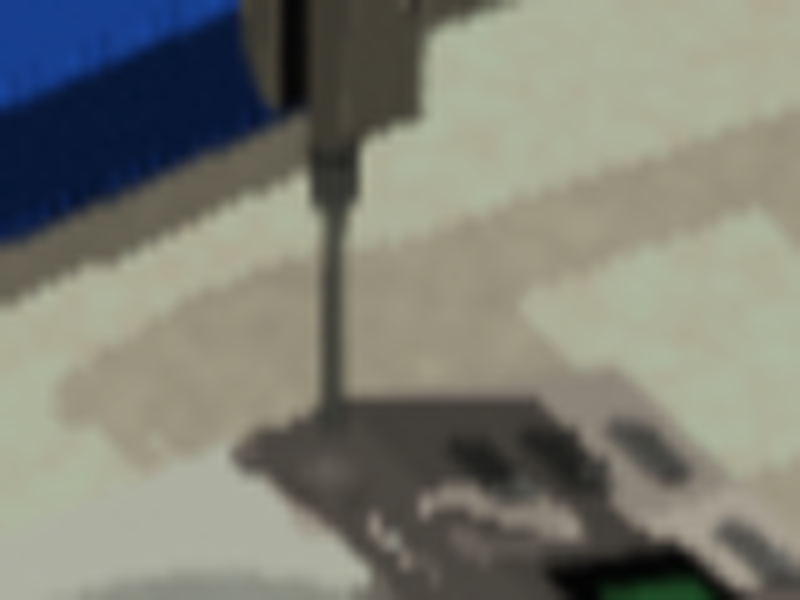

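```bash
python3 - <<'E'
from h import *
s=Cam("scene");print(s.R[:,0])
im=np.load("s13.npz")["color"][:,:,::-1]
w=im[200:240,295:335].astype(float);w=np.clip((w-40)*2.2,0,255).astype(np.uint8)
cv2.imwrite("pics/e13.png",cv2.resize(w,None,fx=14,fy=14,interpolation=cv2.INTER_NEAREST))
g=cv2.cvtColor(im,cv2.COLOR_BGR2GRAY).astype(int)
for v in range(212,234):print(v,g[v,304:322])
E
```

```text
[-0.76011427  0.64963731  0.01405936]
212 [145 143 141 141 144 145 144 138  83  71 118 143 144 144 147 149 149 148]
213 [145 143 142 142 145 145 143 136  81  70 117 143 145 145 147 148 148 147]
214 [147 145 144 145 145 144 143 136  83  70 115 142 146 146 147 147 146 145]
215 [148 147 146 145 144 143 143 138  83  70 114 143 145 145 146 146 147 148]
216 [150 148 149 147 145 143 144 139  83  70 114 143 146 144 144 146 147 149]
217 [149 149 150 148 145 143 143 138  83  69 114 143 147 147 144 144 145 147]
218 [148 149 149 148 148 145 144 136  81  69 112 141 144 144 142 139 140 140]
219 [149 149 147 149 151 148 145 134  80  65  94 117 117 118 116 114 113 112]
220 [148 145 146 148 152 147 141 115  71  60  62  70  71  71  72  70  71  70]
221 [149 146 144 146 145 125 116  81  59  59  59  65  65  64  63  64  63  64]
222 [148 132 121 122 118  84  77  70  60  60  61  69  66  64  63  63  64  64]
223 [130 100  81  78  78  72  72  71  65  66  66  71  70  66  64  63  63  64]
224 [103  85  73  71  71  71  72  72  71  72  71  72  72  70  66  64  63  64]
225 [91 84 73 72 72 73 74 76 80 78 75 73 72 71 70 67 65 64]
226 [94 81 76 72 72 73 78 82 90 86 82 76 73 72 72 70 66 64]
227 [138 125 110  80  71  73  80  84  89  87  83  77  72  71  72  72  70  67]
228 [170 167 153 114  77  71  73  77  83  81  77  73  69  71  72  72  72  71]
229 [173 172 170 153 112  79  68  71  75  74  70  67  68  72  72  72  72  77]
230 [173 173 173 170 153 117  92  75  74  73  68  65  69  75  72  72  72  83]
231 [173 173 173 173 169 148 132 109  81  74  70  71  77 104  76  71  72  79]
232 [173 173 173 172 172 160 150 144 114  89  74  72  83 131  85  77  73  73]
233 [173 173 173 173 173 170 162 159 154 133  92  73  79 116 111 115  78  71]
```

View pics/e13.png

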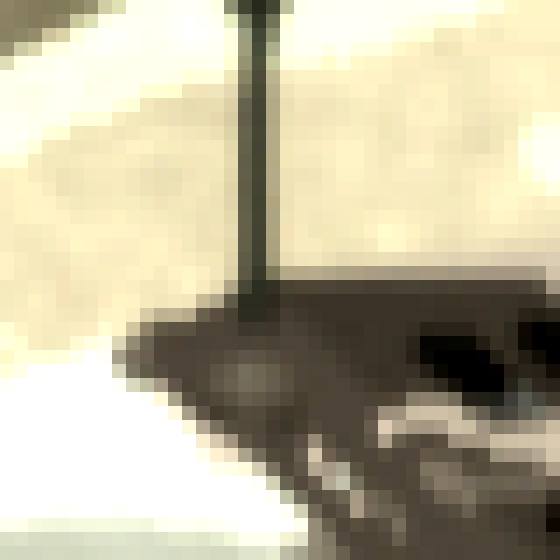

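Call:
arm_command(moves="0.02 0.001 0.003 0;0.04 0.001 0.003 0;0.06 0.001 0.003 0;0.06 0.001 0.003 0;0.06 0.001 0.003 0")

```text
time_s: 17.0
tcp_pos: [0.5215, -0.08, 0.1425]
ee_rot: [-0.464, -0.533, -0.464, 0.533]
wrist_force: [0.3, 0.3, 0.1]
width: 0.0095
```

Call:
arm_command(moves="0.006 0 0 0;0.012 0 0 0;0.012 0 0 0;0.012 0 0 0")

```text
time_s: 17.4
tcp_pos: [0.5216, -0.08, 0.1397]
ee_rot: [0.464, 0.533, 0.464, -0.533]
wrist_force: [-0.5, 0.1, -0.5]
width: 0.0096
```

```bash
python3 go.py .5219 -.0795 .140
```

```text
t 17.4 tcp [ 0.52157691 -0.08001643  0.13966215] w 0.009578262999609975 F [-0.50648894  0.05082516 -0.5110474 ]
toolz [-1.37425636e-01 -9.90512087e-01  1.29771982e-06] toolx [ 3.42907075e-05 -6.06771202e-06 -9.99999999e-01]
move [-0.0014  0.001  -0.0022] dist 0.0006965835905417765
```

Call:
arm_command(moves="0.006 0 0 0;0.012 0 0 0;0.012 0 0 0;0.012 0 0 0")

```text
time_s: 17.8
tcp_pos: [0.5215, -0.08, 0.1366]
ee_rot: [-0.464, -0.533, -0.464, 0.533]
wrist_force: [0.3, -0.8, 0.1]
width: 0.0095
```

Call:
arm_command(moves="0.006 0 0 0;0.012 0 0 0;0.012 0 0 0;0.012 0 0 0")

```text
time_s: 18.2
tcp_pos: [0.5215, -0.08, 0.1336]
ee_rot: [-0.464, -0.533, -0.464, 0.533]
wrist_force: [0.0, -0.4, -0.1]
width: 0.01
```

Call:
arm_command(moves="0.006 0 0 0;0.012 0 0 0;0.012 0 0 0;0.012 0 0 0")

```text
time_s: 18.6
tcp_pos: [0.5215, -0.08, 0.1306]
ee_rot: [-0.464, -0.533, -0.464, 0.533]
wrist_force: [0.4, -0.7, -0.1]
width: 0.0098
```

Call:
arm_command(moves="0.006 0 0 0;0.012 0 0 0;0.012 0 0 0;0.012 0 0 0")

```text
time_s: 19.0
tcp_pos: [0.5216, -0.0801, 0.1277]
ee_rot: [0.464, 0.533, 0.464, -0.533]
wrist_force: [0.1, 0.1, 0.9]
width: 0.0093
```

Call:
arm_command(moves="0.005 0 0 0;0.01 0 0 0;0.01 0 0 0;0.01 0 0 0")

```text
time_s: 19.4
tcp_pos: [0.5216, -0.08, 0.1252]
ee_rot: [0.464, 0.533, 0.464, -0.533]
wrist_force: [0.4, 0.2, 2.5]
width: 0.0093
```

```bash
python3 go.py;python3 shot.py scene s14 280 180 360 240;python3 - <<'E'
from rig import arm
import numpy as np
F=[]
for i in range(6):
    arm.get_image("scene");F.append(arm.state()["wrist_force"])
print(np.mean(F,0),np.std(F,0))
E
```

```text
t 19.4 tcp [ 0.52160301 -0.08004488  0.12521737] w 0.009324748493649865 F [0.38251792 0.1652539  2.45485613]
toolz [-1.37441961e-01 -9.90509821e-01  3.41794761e-05] toolx [ 1.62527573e-04 -5.70590848e-05 -9.99999985e-01]
10.0
[ 0.39975021 -0.0883742   1.75921286] [0.77338322 0.48534452 0.39692721]
```

View pics/s14.png

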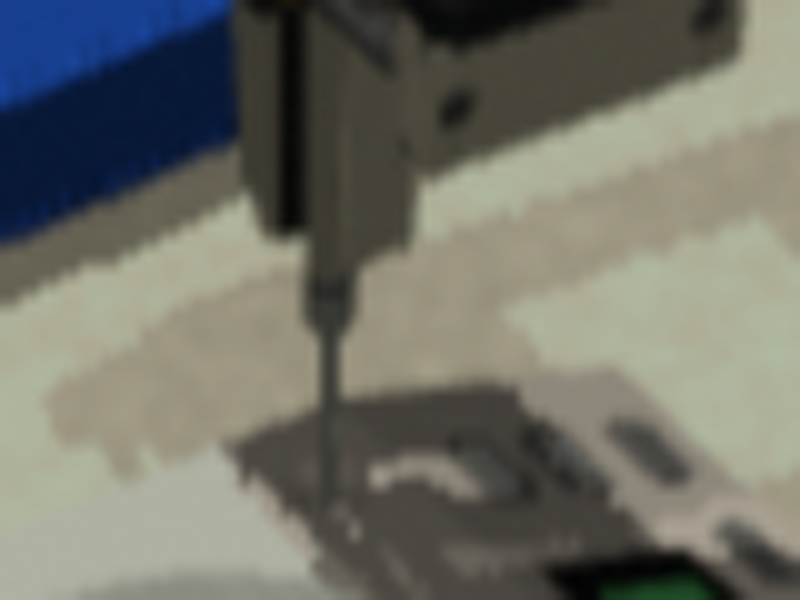

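Call:
arm_command(moves="0.004 0 0 0;0.006 0 0 0;0.006 0 0 0;0.006 0 0 0")

```text
time_s: 20.15
tcp_pos: [0.5216, -0.08, 0.1237]
ee_rot: [0.464, 0.533, 0.464, -0.533]
wrist_force: [0.1, 0.1, 2.7]
width: 0.0098
```

Call:
arm_command(moves="0.004 0 0 0;0.004 0 0 0;0.004 0 0 0")

```text
time_s: 20.45
tcp_pos: [0.5216, -0.08, 0.1228]
ee_rot: [0.464, 0.533, 0.464, -0.533]
wrist_force: [0.3, 0.1, 4.1]
width: 0.0094
```

```bash
cat > f.py <<'E'
from rig import arm
import numpy as np
F=[];P=[]
for i in range(6):
    arm.get_image("scene");s=arm.state();F.append(s["wrist_force"]);P.append(s["tcp_pos"])
print(s["time_s"],np.mean(F,0),np.std(F,0),np.mean(P,0))
E
python3 f.py
```

```text
20.75 [0.10287897 0.18214596 4.99579455] [0.32525322 0.43493104 0.4073076 ] [ 0.52164366 -0.08003931  0.12280921]
```

Call:
arm_command(moves="0.003 0 0 0;0.003 0 0 0;0.003 0 0 0;0.003 0 0 0;0.003 0 0 0")

```text
time_s: 21.25
tcp_pos: [0.5218, -0.08, 0.1225]
ee_rot: [0.465, 0.533, 0.464, -0.533]
wrist_force: [-0.4, -0.2, 8.3]
width: 0.0096
```

```bash
python3 f.py;python3 shot.py scene s15 160 100 420 295
```

```text
21.55 [-7.20752972e-01 -1.84580926e-03  9.02796543e+00] [0.5546054  0.39123904 0.35041063] [ 0.52177574 -0.08006454  0.12249859]
3.076923076923077
```

View pics/s15.png

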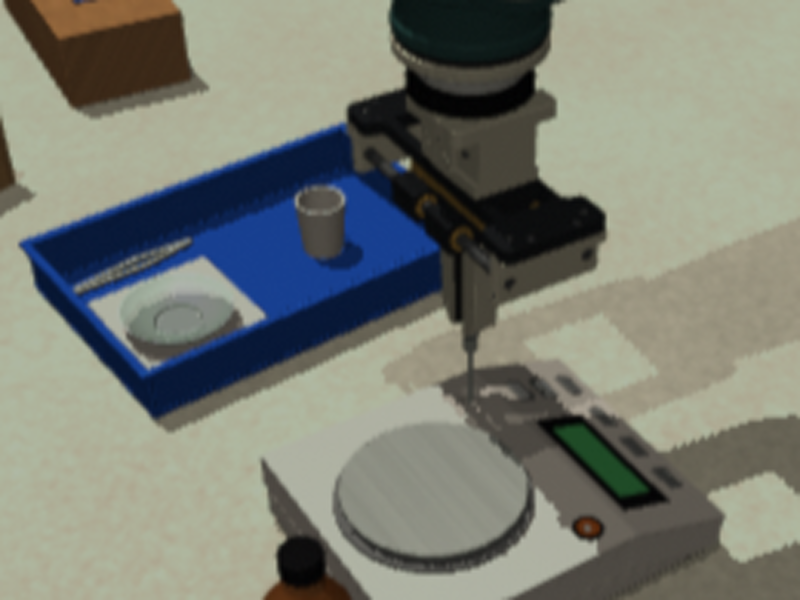

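```bash
python3 -c "
from rig import arm
print(arm.close_job());s=arm.state();print(s['time_s'],s['wrist_force'],s['tcp_pos'],s['width'])"
```

```text
the job is handed in; nothing more can be done
None
the job is handed in; nothing more can be done
```

I lifted the middle-sized cup off the pan, set it upright on the free floor of the tray and let go. Then I drew the probe out of the rack (the round knurled rod next to the brass weight), lowered it into the calibration hole and pressed the button to its stop. I handed the job in at about 21.6 s, with no verdict reported.

**Last checks:**
- **Button:** the push force rose from about 1 N to 3 N along the spring, then steeply to a steady 9 N, with under 1 N sideways. From the arm pose I work out the tip at about 21 mm below the hole's mouth. The button stops at 20 mm, so about 1 mm of that is slip or measuring error.
- **Grip:** the fingers stood at about 9.6 mm on the 10 mm handle.
- **Scene:** the last picture shows a bare pan and the cup upright and released in the tray, with the dish and forceps in place. It did not cover the rack, weight or beaker and showed only the top of the bottle. None of these was checked again at the end.

**Disagreement:** the two cameras differed by about 3 mm in y. I took the y-offset from where the arm had set the cup down, and the probe went into the hole without touching the sides.

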